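# Test the potting bench's trip switch

### The arm

A 7-joint arm with a two-finger parallel gripper is mounted at the origin on the work surface. World frame = base frame: x ahead of the robot, y to its left, z up, the work surface at z = 0. Lengths are in m, angles in rad, forces in N, time in s.
With the tool pointing down it reaches from about 0.4 to 0.875 m from the base axis. Payload 19.3 kg.
Tool frame: the origin (TCP) lies at the very end of the fingers, on their centre line; the grasp point (between the pads) lies 19 mm behind it; z points along the fingers, y is the line along which they close (so a half turn about z gives the same grasp; the last joint's range is limited). The gripper opens to 85 mm and grips with 20 to 120 N. Pads are 22 mm wide; open, the fingers measure 114 mm over their backs; the gripper's body (76 mm by 85 mm) begins 54 mm behind the grasp point. The pads swing forward as they close: fully open they stand 13 mm farther back than shut.
Start: joints at [-1.348, 0.521, -0.036, 1.599, 0.021, 1.021, -0.113], TCP at [0.18, 0.598, 0.201] pointing down, gripper open.
Joint ranges: [-2.91, 2.91], [-0.3, 2.13], [-1.5, 1.42], [0.17, 2.43], [-1.26, 4.41], [0.16, 1.93], [-2.52, 2.52]. Speed limits (rad/s): [1.89, 1.89, 2.39, 2.39, 3.01, 3.01, 3.01].

### API

Orientations are given as a unit quaternion [x, y, z, w].
In Python, from bench import ctrl, viewer gives the robot as it stands. The module is installed in compiled form; this text tells all that it offers. Calls block until the motion is done:
- ctrl.goto(position, orientation): joint-space move of the TCP to a pose.
- ctrl.move_l(position, orientation=None, velocity=0.15): straight line of the TCP; orientation=None keeps the orientation; velocity is the mean speed in m/s.
- ctrl.goto_joints(angles): joint-space move.
- ctrl.set_gripper(opening, force=None): finger opening in m; force is the grip in N (None keeps the last); returns when the fingers have stopped.
- ctrl.wait(seconds).
- ctrl.ik(position, orientation): joint angles nearest the present ones, or None.
- viewer.snapshot(name): name is "side" or "top" or "wrist"; returns a dict with "image" (420x560x3 uint8, blue, green, red), "K" (3x3 intrinsics, pixels), "R" (3x3) and "t" (3): a world point X has camera coordinates R X + t. Camera axes: x right, y down, z forward; pixel columns grow to the right and rows downward; lengths in m; the calibration is good to about 2 mm. A picture is of the moment at which its call begins. There is no depth.
A pose or a line that the arm cannot do raises ctrl.Unreachable and nothing moves.
- ctrl.job_done(): hands the job in; it is judged then, once.
Trained networks look in a picture, given as the dict that the camera call returned (one of the last four; its "shot" number tells which), for a name from the list of things; names that differ only in an ending like _2 or _b are one class to them, and where a whole thing is asked for, a point or a joint stands for the part that bears it (a point fixed in the world has none). Each returns a list of dicts, best first, with "confidence" (0 to 1); they miss things now and then, are a little off and sometimes report something else, mostly with a low value. They report only what shows in the picture. A call takes as long as a camera call. They do not tell look-alikes from the thing itself.
- viewer.search_frame(picture, query): "extent" ([left, top, right, bottom] in pixels, round what is visible of it).
- viewer.masks_of(picture, query): "region" (420x560 bool, what is visible of it) and "extent" ([left, top, right, bottom] in pixels, round what is visible of it).
- viewer.pinpoint(picture, query): "uv" ([column, row] in pixels: a listed point, or the origin of a listed thing).
Readings, each from a call of its own:
- ctrl.read_time_s(): time.
- ctrl.read_joint_pos(): joint angles.
- ctrl.read_dq(): joint speeds.
- ctrl.read_joint_torque(): joint torques, N m.
- ctrl.read_position(): TCP position.
- ctrl.read_orientation(): TCP orientation.
- ctrl.read_ft_force(): force on the tool from outside, world axes, zero at the start.
- ctrl.read_torque(): the same for the moment, N m.
- ctrl.read_width(): finger opening in m.
- ctrl.read_finger_force(): force on a finger pad.
Only numpy, scipy, OpenCV 4.12 (cv2) and the standard library are available. Lean on these libraries where they do the work, as an engineer would, in place of code of your own. Each camera call takes 0.05 s, during which the arm holds its last target. There are 200 camera calls.

### The job

The trowel has been left lying under the drop lever of the power unit on the potting bench: first lay it flat in the wide bay of the metal tool tray, its handle in the slot between the two blocks, setting it down rather than dropping it. Then press the round test button so that the lever falls all the way down, and lift the lever back up until it stays leaning back on its stop. Leave the pruner holder, the jar and the pot where they are.

Things in the scene. Friction and masses are not known exactly. Their poses are not given: they have to be found in the camera images.
- rack: fixed grey plastic power unit under a narrow paling shelf. Origin on the bench under the lever's pivot; +x to the unit's back, +y left. mm in this frame: main housing x 30 to 115, y -100 to 100, 85 high; button housing x -45 to 32, y -5 to 100, 76 high; the lever's two bearing cheeks x -14 to 30, y -77 to -67 and -33 to -23, 64 high
- shelf_front (a point): middle of the lower front edge of the shelf board, 315 mm above the bench (rack x 12, y 50 mm). Board 90 x 500 x 18 mm, jars and a pot fixed on it; end boards at rack y -185 and 285 mm. Because of the shelf the tool must lean, its upper end towards the unit's front, about 25 to 40 degrees at the button and at the raised lever
- test_button (a joint): travel of the round black push button, 0 released, 0.010 m fully down; it moves straight down (rack -z), needs about 5 N and springs back
- button_top (a point): centre of the button's flat top; the button is 36 mm across and stands 16 mm proud of its housing, top 92 mm above the bench when released; in the rack frame at x -22, y 50 mm
- lever (a joint): angle of the drop lever about its level pivot, rad: 0 = up, leaning 0.17 back beyond upright on its stop, where it stays by its weight; 0.17 = upright; 1.915 = fully down, pointing to the front (rack -x), 10 degrees below level. Past upright it falls forward by itself; lifted past upright it falls back on its stop
- lever_hinge (a point): pivot of the lever, 50 mm above the bench, at x 0, y -50 mm in the rack frame
- lever_grip (a point): centre of the lever's black hand grip (24 mm wide along rack y, 22 thick, 42 long), 145 mm from the pivot on a straight steel bar (22 mm wide, 14 thick); pivot to end 165 mm. With the lever fully down this point is 25 mm above the bench
- trowel: loose hand trowel, 200 mm long, 0.16 kg, lying across the lever's path. Origin on its underside where handle and neck meet, +x to the blade. mm: black handle x -105 to 0, 28 wide, 34 high, underside at z 0; neck x 0 to 30; steel scoop blade x 20 to 95, 62 wide, edges 16 high. Balances near x -5; a good grasp is across the handle at x -30, 20 to 25 above the underside
- trowel_tip (a point): underside at the blade's tip (trowel x 95 mm)
- trowel_end (a point): underside at the end of the handle (trowel x -105 mm)
- tray: fixed plain metal tray 240 x 181 mm, walls 5 thick, 20 high, floor 5 thick; origin centre of underside. Wide bay for the trowel: x -115 to 115, y -18.5 to 85.5; at its -x end two blocks (x -115 to -70, wall height) leave a slot y 8.5 to 58.5 for the handle, so the blade lies towards +x. Narrow bay y -85.5 to -23.5 holds the pruner holder
- tray_bay (a point): centre of the wide bay on the tray's floor (tray x 0, y 33.5, z 5 mm)
- holder: green plastic pruner holder, a tapering sheath 160 x 50 x 34 mm, lying in the tray's narrow bay; bystander, origin at its underside
- jar: glass jar with black screw lid, 72 mm across, 115 mm high, standing on the bench; bystander, origin centre of its underside
- pot: terracotta pot in its white saucer (one piece), 100 mm across, 82 mm high, standing on the bench; bystander, origin centre of its underside
Mind the look-alikes: they are no part of the job. What is shaped like the trowel but yellow is not meant.

How it is judged:
By the outcome, as a careful person would: the job done as asked, in the order asked, and still so for the second after the job is handed in, with the robot touching nothing.
It also fails if it takes over 64 s, if anything falls off the work surface, if the arm or the gripper's body presses on something with over 40 N, if the wrist force passes 120 N, or if a joint passes its speed limit or range.

## Working session

There is one attempt and no reset: what is moved stays moved. The work goes in short steps, each a Python script; the robot and the scene stay as the last script left them, time stands still between calls to the robot, and variables do not carry over. Pictures are saved under pics/ and viewed, at most 10 in all, crops included, and the job is handed in when it is done.

```bash
mkdir -p pics
cat > h.py <<'E'
import numpy as np, cv2
from bench import ctrl, viewer
from scipy.spatial.transform import Rotation as Ro
def ray(s,uv):
    d=s["R"].T@np.linalg.inv(s["K"])@np.array([uv[0],uv[1],1.]); return -s["R"].T@s["t"], d/np.linalg.norm(d)
def onz(s,uv,z):
    c,d=ray(s,uv); return c+d*(z-c[2])/d[2]
def tri(obs):
    A=np.zeros((3,3));b=np.zeros(3)
    for s,uv in obs:
        c,d=ray(s,uv);P=np.eye(3)-np.outer(d,d);A+=P;b+=P@c
    return np.linalg.solve(A,b)
def proj(s,X):
    p=s["K"]@(s["R"]@np.asarray(X)+s["t"]); return p[:2]/p[2]
def quat(z,y):
    z=np.array(z,float);z/=np.linalg.norm(z);y=np.array(y,float);y-=z*(y@z);y/=np.linalg.norm(y)
    return Ro.from_matrix(np.c_[np.cross(y,z),y,z]).as_quat()
E
python3 - <<'E'
from h import *
S={n:viewer.snapshot(n) for n in("side","top")}
cv2.imwrite("pics/a.png",np.vstack([S["side"]["image"],S["top"]["image"]])[:, :] if 0 else cv2.resize(np.hstack([S["side"]["image"],S["top"]["image"]]),None,fx=.71,fy=.71))
for n in S: cv2.imwrite(f"pics/{n}0.png",S[n]["image"])
for n,s in S.items():
    print(n,"cam",(-s["R"].T@s["t"]).round(3))
    for q in "rack shelf_front button_top lever_hinge lever_grip trowel trowel_tip trowel_end tray tray_bay holder jar pot".split():
        print(n,q,[(np.round(d["uv"],1).tolist(),round(d["confidence"],2),onz(s,d["uv"],{"shelf_front":.315,"button_top":.092,"lever_hinge":.05,"lever_grip":.195,"tray_bay":.005}.get(q,0)).round(3)[:2].tolist()) for d in viewer.pinpoint(s,q)[:3]])
E
```

```text
side cam [-0.106  1.417  1.293]
side rack [([229.8, 268.2], 0.75, [0.618, 0.206])]
side shelf_front [([209.7, 202.4], 0.62, [0.644, 0.258])]
side button_top [([314.9, 192.2], 0.54, [0.468, -0.241]), ([225.8, 256.9], 0.44, [0.606, 0.248])]
side lever_hinge [([233.8, 252.6], 0.8, [0.616, 0.175])]
side lever_grip [([230.9, 215.2], 0.84, [0.632, 0.152]), ([224.2, 258.0], 0.68, [0.547, 0.355])]
side trowel [([260.8, 284.2], 0.88, [0.482, 0.234]), ([249.7, 342.8], 0.37, [0.404, 0.476]), ([227.2, 271.7], 0.36, [0.618, 0.226])]
side trowel_tip [([251.6, 300.4], 0.95, [0.477, 0.315]), ([261.8, 280.5], 0.74, [0.487, 0.216]), ([324.9, 321.1], 0.41, [0.223, 0.3])]
side trowel_end [([279.0, 266.0], 0.8, [0.463, 0.123])]
side tray [([304.8, 200.3], 0.81, [0.529, -0.294]), ([279.9, 263.4], 0.65, [0.465, 0.11])]
side tray_bay [([303.9, 206.0], 0.85, [0.515, -0.248])]
side holder [([311.6, 194.6], 0.63, [0.518, -0.345])]
side jar [([297.2, 171.9], 0.8, [0.644, -0.487])]
side pot []
top cam [ 0.397 -0.017  1.478]
top rack [([213.3, 175.8], 0.67, [0.627, 0.208]), ([227.6, 175.4], 0.6, [0.627, 0.156])]

[... 265 characters left out ...]
([217.8, 157.7], 0.47, [0.654, 0.163])]
top trowel [([209.8, 216.5], 0.81, [0.48, 0.223]), ([210.5, 274.3], 0.79, [0.274, 0.224]), ([280.7, 227.2], 0.62, [0.434, -0.031])]
top trowel_tip [([257.3, 240.2], 0.82, [0.39, 0.054]), ([402.5, 168.2], 0.69, [0.634, -0.475]), ([188.3, 287.3], 0.61, [0.231, 0.304])]
top trowel_end [([237.5, 214.9], 0.91, [0.483, 0.123]), ([307.0, 210.0], 0.82, [0.493, -0.127]), ([232.5, 253.2], 0.73, [0.347, 0.144])]
top tray [([349.1, 200.0], 0.6, [0.525, -0.279])]
top tray_bay [([343.3, 201.6], 0.73, [0.519, -0.257])]
top holder [([362.2, 204.5], 0.64, [0.507, -0.325])]
top jar [([400.1, 170.4], 0.7, [0.626, -0.466])]
top pot [([139.2, 243.0], 0.67, [0.393, 0.478])]
```

View pics/side0.png

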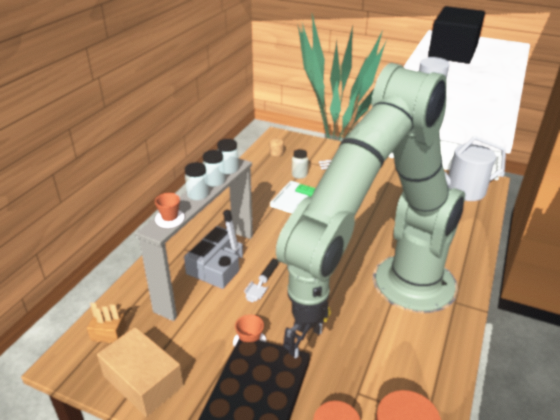

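View pics/top0.png

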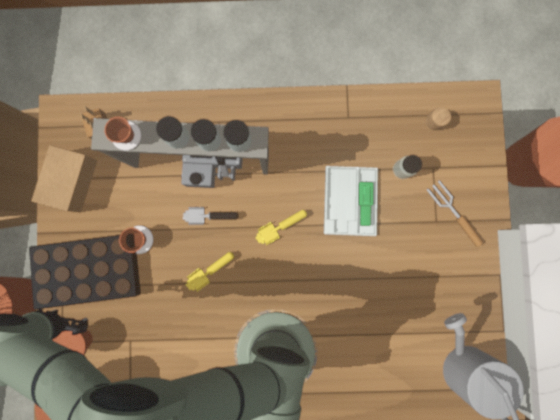

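The meant trowel has a black handle and steel blade, at top (210,216) and side (262,280). The two yellow look-alikes at top (283,227) and (211,271) don't fit. Next I look closer with the wrist camera.

Run:
```python
from h import *
s=viewer.snapshot("wrist")
p,q=ctrl.read_position(),Ro.from_quat(ctrl.read_orientation()).as_matrix()
print("cam in tool",(q.T@(-s["R"].T@s["t"]-p)).round(3),"axes",(q.T@s["R"].T).round(2).tolist(),"f",s["K"][0,0])
dn=[0,0,-1]
for y in([1,0,0],[-1,0,0],[0,1,0],[0,-1,0]):
    for P in([.47,.2,.38],[.48,.2,.03],[.52,-.25,.05]):
        j=ctrl.ik(P,quat(dn,y)); print(y,P,None if j is None else np.round(j,2))
```

```text
cam in tool [ 0.078 -0.    -0.174] axes [[-0.0, -0.95, -0.3], [1.0, -0.0, -0.0], [-0.0, -0.3, 0.95]] f 316.3281633668701
[1, 0, 0] [0.47, 0.2, 0.38] [-0.89  0.2   0.46  1.65 -0.09  1.32 -0.42]
[1, 0, 0] [0.48, 0.2, 0.03] [-0.71  0.64  0.28  2.01 -0.33  0.53 -0.2 ]
[1, 0, 0] [0.52, -0.25, 0.05] [-0.03  0.73  0.56  1.86 -0.58  0.71  0.86]
[-1, 0, 0] [0.47, 0.2, 0.38] [ 0.4   0.4  -1.27  1.59  0.38  1.44  2.25]
[-1, 0, 0] [0.48, 0.2, 0.03] [-0.24  0.64 -0.36  1.99  0.39  0.59  2.28]
[-1, 0, 0] [0.52, -0.25, 0.05] [-0.34  1.11  1.22  1.88 -1.19  1.13 -1.78]
[0, 1, 0] [0.47, 0.2, 0.38] [-0.66  0.19  0.17  1.63 -0.03  1.32  1.09]
[0, 1, 0] [0.48, 0.2, 0.03] [-0.5   0.62 -0.01  2.    0.02  0.52  1.05]
[0, 1, 0] [0.52, -0.25, 0.05] [ 0.24  0.65  0.15  1.85 -0.15  0.65  2.05]
[0, -1, 0] [0.47, 0.2, 0.38] [-1.1   0.22  0.72  1.65 -0.15  1.32 -1.92]
[0, -1, 0] [0.48, 0.2, 0.03] [-0.85  0.68  0.48  2.02 -0.56  0.57 -1.55]
[0, -1, 0] [0.52, -0.25, 0.05] [-0.15  0.81  0.77  1.87 -0.78  0.79 -0.53]
```

```bash
cat > look.py <<'E'
from h import *
Z={"button_top":.092,"lever_hinge":.05,"lever_grip":.193,"tray_bay":.005,"shelf_front":.315}
def look(P,z,y,names,fn):
    ctrl.goto(P,quat(z,y)); s=viewer.snapshot("wrist"); cv2.imwrite(fn,s["image"])
    for q in names.split():
        print(q,[(np.round(d["uv"],1).tolist(),round(d["confidence"],2),onz(s,d["uv"],Z.get(q,0)).round(4)[:2].tolist()) for d in viewer.pinpoint(s,q)[:3]])
    return s
E
python3 - <<'E'
from look import *
look([.46,.2,.30],[.5,0,-.87],[0,1,0],"rack button_top lever_hinge lever_grip trowel trowel_tip trowel_end shelf_front","pics/w1.png")
look([.50,-.25,.30],[0.0,0,-1],[0,-1,0],"tray tray_bay holder","pics/w2.png")
print(ctrl.read_time_s())
E
```

```text
rack [([280.3, 156.1], 0.91, [0.6244, 0.2011])]
button_top [([319.0, 185.2], 0.75, [0.6031, 0.2543])]
lever_hinge [([251.0, 174.3], 0.68, [0.6199, 0.157])]
lever_grip [([240.3, 263.8], 0.55, [0.6434, 0.1509])]
trowel [([299.2, 65.4], 0.96, [0.4793, 0.2253]), ([83.5, 25.5], 0.83, [0.4332, -0.0305]), ([338.2, 368.4], 0.39, [1.7413, 0.4466])]
trowel_tip [([369.0, 68.0], 0.7, [0.4826, 0.3156])]
trowel_end [([214.9, 63.8], 0.69, [0.4774, 0.1173])]
shelf_front [([335.4, 365.9], 0.94, [0.6358, 0.2548])]
tray [([302.6, 152.8], 0.59, [0.5167, -0.2819])]
tray_bay [([278.4, 151.9], 0.87, [0.5186, -0.2461])]
holder [([338.1, 160.0], 0.96, [0.5062, -0.3352]), ([446.0, 72.1], 0.7, [0.6275, -0.4768])]
5.525
```

View pics/w1.png

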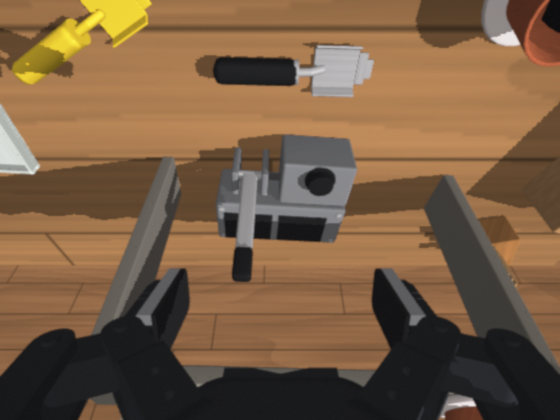

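View pics/w2.png

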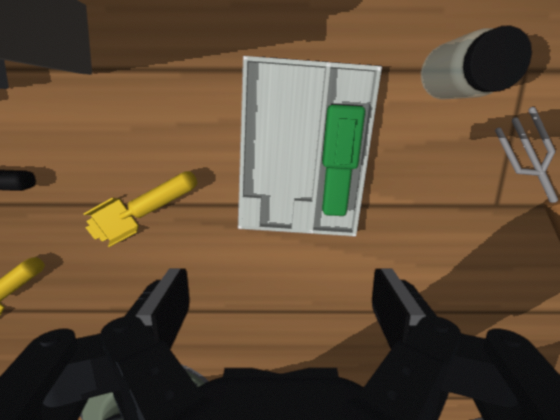

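w1: black-handled steel trowel at (215–370, 70); its yellow look-alike is at (80,40). The lever grip is at (242,265) and the button at (320,182). w2: tray with the holder in the narrow bay on the right, and the blocks at the near end, (252,210) and (302,215). Next I confirm the trowel in a crop and fit the tray.

Run:
```python
from h import *
im=cv2.imread("pics/w1.png"); cv2.imwrite("pics/c1.png",cv2.resize(im[20:120,190:390],None,fx=3,fy=3,interpolation=cv2.INTER_CUBIC))
s=viewer.snapshot("wrist")
m=viewer.masks_of(s,"tray"); r=m[0]["region"].astype(np.uint8); print(m[0]["confidence"],m[0]["extent"])
h=cv2.convexHull(np.vstack([c[:,0] for c in cv2.findContours(r,cv2.RETR_EXTERNAL,cv2.CHAIN_APPROX_NONE)[0]]))
ap=cv2.approxPolyDP(h,8,True)[:,0]; print("mask corners",ap.tolist())
C=np.array([onz(s,u,.02)[:2] for u in [(244,57),(382,67),(356,236),(239,229)]]); print(C.round(4),C.mean(0))
print(np.linalg.norm(np.roll(C,-1,0)-C,axis=1))
from scipy.optimize import least_squares
M=np.array([(.12,.0905),(.12,-.0905),(-.12,-.0905),(-.12,.0905)])
f=lambda p:(M@np.array([[np.cos(p[2]),np.sin(p[2])],[-np.sin(p[2]),np.cos(p[2])]])+p[:2]-C).ravel()
o=least_squares(f,[.52,-.28,0]);print(o.x,(o.fun*1000).round(1))
```

```text
0.79 [240.2, 54.4, 384.1, 239.0]
mask corners [[244, 56], [380, 66], [355, 235], [238, 228]]
[[ 0.643  -0.2017]
 [ 0.6313 -0.3827]
 [ 0.3921 -0.3663]
 [ 0.4033 -0.1861]] [ 0.51742709 -0.28421469]
[0.181389   0.23976989 0.18049954 0.24015487]
[ 0.51742709 -0.28421469 -0.06559377] [ 0.1 -0.1 -0.1  0.4 -0.3 -0.4  0.3  0.1]
```

View pics/c1.png

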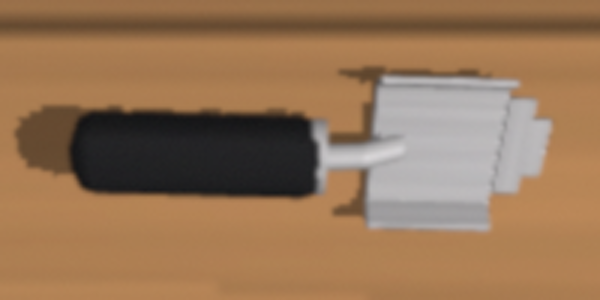

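The crop confirms the target: black handle, grey steel blade. The tray fit is good to under 1 mm. Next is the grasp.

Run:
```python
from look import *
yaw=np.arctan2(.198,.0052)
ctrl.set_gripper(.06,40)
s=look([.44,.15,.28],[0,0,-1],[1,0,0],"trowel trowel_tip trowel_end","pics/w3.png")
E1,T1,O1=[min((onz(s,d["uv"],0)[:2] for d in viewer.pinpoint(s,n)),key=lambda p:np.linalg.norm(p-g),default=np.array(g)) for n,g in(("trowel_end",(.4774,.1173)),("trowel_tip",(.4826,.3156)),("trowel",(.4793,.2253)))]
m=[d for d in viewer.masks_of(s,"trowel")]
print(E1,T1,O1,np.linalg.norm(T1-E1))
pts=[]
g=cv2.cvtColor(s["image"],cv2.COLOR_BGR2GRAY)
for x in np.linspace(.135,.215,9):   # handle half-height (z=.017) dark centre
    xs=np.arange(.445,.515,.0005); v=[g[int(round(p[1])),int(round(p[0]))] for p in (proj(s,(a,x,.02)) for a in xs)]
    d=xs[np.array(v)<60]; pts.append((x,d.mean() if len(d) else np.nan,len(d)*.5))
print(np.round(pts,4).tolist()); print(ctrl.read_time_s())
```

```text
trowel [([310.7, 115.4], 0.86, [0.4819, 0.2195]), ([275.3, 278.4], 0.86, [0.4314, -0.0323]), ([163.5, 110.5], 0.69, [0.2805, 0.2265])]
trowel_tip [([244.6, 229.5], 0.83, [0.3849, 0.0522]), ([119.2, 47.7], 0.74, [0.2321, 0.3041]), ([309.1, 33.2], 0.63, [0.4772, 0.3201])]
trowel_end [([215.7, 173.7], 0.82, [0.3462, 0.1389]), ([304.7, 190.8], 0.78, [0.4758, 0.113])]
[0.47583484 0.11302249] [0.47721426 0.32008   ] [0.48189356 0.21952815] 0.20706210030836222
[[0.135, 0.4785, 29.5], [0.145, 0.4782, 26.0], [0.155, 0.4785, 27.5], [0.165, 0.4785, 27.5], [0.175, 0.479, 28.5], [0.185, 0.4792, 27.0], [0.195, 0.4798, 28.0], [0.205, 0.4795, 27.5], [0.215, 0.48, 26.5]]
7.9
```

View pics/w3.png

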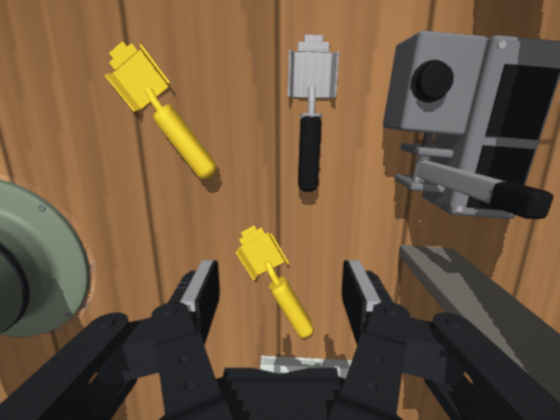

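The handle runs along x≈0.479 with yaw ≈88.7° and its origin near (0.480,0.222). Next: grasp it, carry it, lay it down.

```bash
cat > plan.py <<'E'
from look import *
yt=np.deg2rad(88.7); o=np.array([.480,.222]); d=np.array([np.cos(yt),np.sin(yt)]); dn=[0,0,-1]
def qd(yaw): # tool with trowel +x at yaw: tool x = trowel x
    return quat(dn,[np.sin(yaw),-np.cos(yaw),0])
g=o-.030*d; ZG=.006
tp,ty=np.array([.5174,-.2842]),-.0656
R2=np.array([[np.cos(ty),-np.sin(ty)],[np.sin(ty),np.cos(ty)]])
pl=tp+R2@np.array([.005-.030,.0335])
E
python3 - <<'E'
from plan import *
print(g,pl)
ctrl.goto([*g,.10],qd(yt)); ctrl.move_l([*g,ZG],velocity=.12)
ctrl.set_gripper(.0,60); print("w",ctrl.read_width(),ctrl.read_finger_force(),ctrl.read_ft_force())
ctrl.move_l([*g,.16],velocity=.15)
ctrl.move_l([.43,.17,.20],velocity=.25)
print("w",ctrl.read_width(),ctrl.read_ft_force())
ctrl.goto([.43,0,.2],qd(.75))
ctrl.goto([*pl,.12],qd(ty))
print("w",ctrl.read_width(),ctrl.read_ft_force(),ctrl.read_torque(),ctrl.read_time_s())
for n in("side","wrist"):
    s=viewer.snapshot(n); im=s["image"]
    cv2.imwrite(f"pics/h_{n}.png",im)
    print([(n,q,[(np.round(e["uv"],1).tolist(),round(e["confidence"],2),onz(s,e["uv"],.114).round(3).tolist()) for e in viewer.pinpoint(s,q)[:2]]) for q in("trowel_tip","trowel_end")])
print("expect",(pl+R2@[.125,0]).round(3),(pl-R2@[.075,0]).round(3))
E
```

```text
[0.47931938 0.19200772] [ 0.4946498  -0.24913323]
w -0.00021763618185075033 0.0 [0.65182118 0.18715091 0.0062497 ]
w 0.00012804838322084077 [ 0.00159755  0.81095157 -0.04956122]
w -0.00010321685748131361 [ 1.72830629 -0.05665941  0.04036109] [0.03819741 0.06357006 0.01185705] 13.6
[('side', 'trowel_tip', [([320.7, 321.8], 0.96, [0.204, 0.406, 0.114]), ([251.2, 300.3], 0.74, [0.427, 0.412, 0.114])]), ('side', 'trowel_end', [([306.3, 275.5], 0.95, [0.314, 0.243, 0.114]), ([277.7, 262.0], 0.66, [0.424, 0.221, 0.114])])]
[('wrist', 'trowel_tip', [([6.0, 308.6], 0.57, [0.458, -0.063, 0.114])]), ('wrist', 'trowel_end', [([151.7, 214.6], 0.65, [0.517, -0.172, 0.114])])]
expect [ 0.619 -0.257] [ 0.42  -0.244]
```

View pics/h_wrist.png

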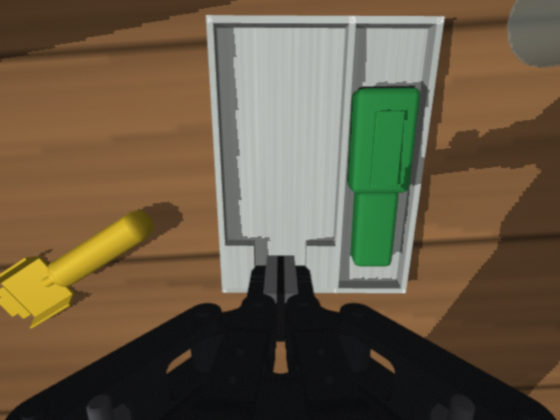

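The gripper closed empty, and h_wrist shows no trowel, only the tray with its slot at (280,250). I go back to see where the trowel lies and how the fingers sit over it.

```bash
cat > hand.py <<'E'
from plan import *
def hand(s,ys,c=.479):
    g=cv2.cvtColor(s["image"],cv2.COLOR_BGR2GRAY); pts=[]
    for y in ys:
        xs=np.arange(c-.05,c+.05,.0005); v=[g[int(round(p[1])),int(round(p[0]))] for p in (proj(s,(a,y,.02)) for a in xs)]
        d=xs[np.array(v)<60]; pts.append((y,d.mean() if len(d) else np.nan,len(d)*.5))
    return np.round(pts,4)
E
python3 - <<'E'
from hand import *
ctrl.set_gripper(.06,40)
ctrl.goto([.43,0,.25],qd(.75))
s=look([.44,.13,.28],[0,0,-1],[1,0,0],"trowel trowel_tip trowel_end","pics/w4.png")
print(hand(s,np.arange(.105,.235,.01)).tolist(),ctrl.read_time_s(),ctrl.read_width())
E
```

```text
trowel [([164.1, 95.6], 0.88, [0.2831, 0.2258]), ([275.7, 267.6], 0.84, [0.4319, -0.0326]), ([310.3, 98.5], 0.74, [0.4803, 0.2216])]
trowel_tip [([244.1, 214.9], 0.78, [0.3847, 0.0561]), ([314.9, 15.3], 0.73, [0.4835, 0.3202]), ([114.4, 31.1], 0.63, [0.2286, 0.3032])]
trowel_end [([307.3, 175.6], 0.85, [0.4787, 0.116]), ([216.3, 157.9], 0.69, [0.3482, 0.1419]), ([303.4, 314.4], 0.68, [0.4778, -0.1201])]
[[0.105, nan, 0.0], [0.115, nan, 0.0], [0.125, 0.4788, 25.0], [0.135, 0.4785, 27.5], [0.145, 0.478, 27.5], [0.155, 0.4785, 28.5], [0.165, 0.4788, 27.0], [0.175, 0.4793, 28.0], [0.185, 0.4798, 29.0], [0.195, 0.4792, 29.0], [0.205, 0.48, 27.5], [0.215, 0.4802, 26.0], [0.225, nan, 0.0]] 16.5417 0.06019054027950842
```

View pics/w4.png

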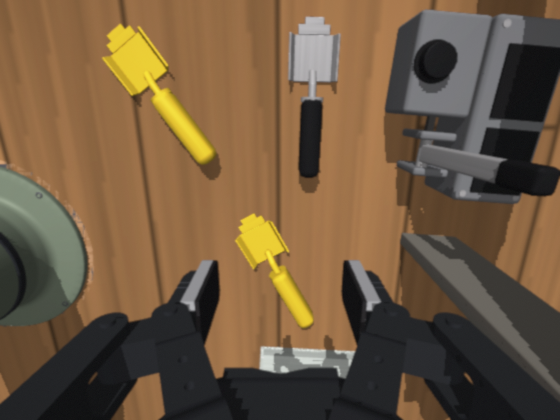

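The trowel hasn't moved. I descend again with checks before closing.

Run:
```python
from plan import *
ctrl.goto([*g,.10],qd(yt)); print(ctrl.read_position(),ctrl.read_width())
ctrl.move_l([*g,ZG],velocity=.12)
print(ctrl.read_position(),Ro.from_quat(ctrl.read_orientation()).as_matrix().round(3).tolist(),ctrl.read_width(),ctrl.read_ft_force(),ctrl.read_time_s())
s=viewer.snapshot("wrist"); cv2.imwrite("pics/w5.png",s["image"])
```

```text
[0.47988689 0.1914765  0.10106555] 0.060283705493532534
[0.47975329 0.19212296 0.00668607] [[0.023, 1.0, 0.001], [1.0, -0.023, 0.0], [0.0, 0.001, -1.0]] 0.05984350910614309 [-0.96583524 -0.12821214 -0.09168973] 18.275
```

View pics/w5.png

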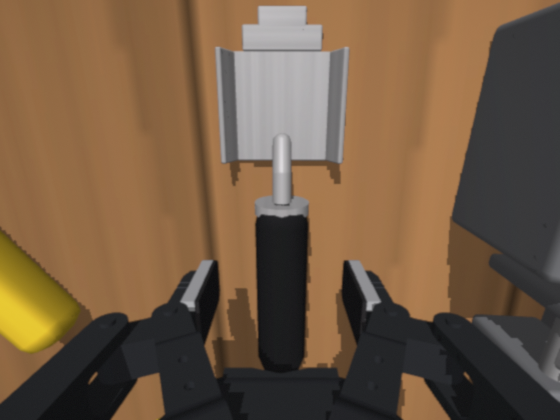

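The fingers straddle the handle at (282,290) well. I close and watch the width.

Run:
```python
from plan import *
for w in(.034,.02):
    ctrl.set_gripper(w,50); print(w,ctrl.read_width(),ctrl.read_finger_force(),ctrl.read_ft_force().round(2),ctrl.read_position().round(4))
s=viewer.snapshot("wrist"); cv2.imwrite("pics/w6.png",s["image"])
print(ctrl.read_time_s())
```

```text
0.034 0.033881171120641485 0.0 [ 0.68  0.56 -0.49] [0.4794 0.1921 0.0061]
0.02 0.020203312647676774 0.0 [-0.41  0.29 -0.56] [0.4793 0.192  0.006 ]
19.0333
```

View pics/w6.png

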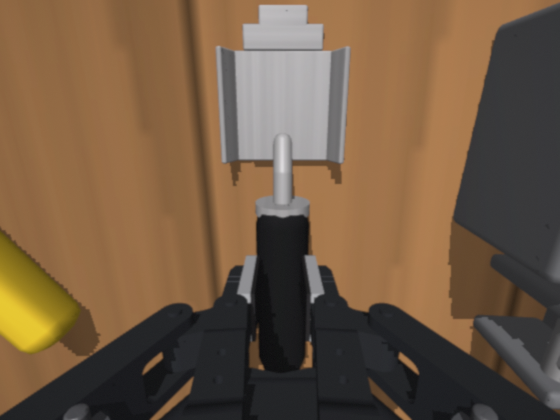

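The pads read 20 mm apart with no force, yet the handle still shows between them. So the finger ends sit above the handle, about 35 mm short of the nominal TCP judging by the tip row (257, expected about 230). I probe down gently in small steps, watching the force.

Run:
```python
from plan import *
ctrl.set_gripper(.05,40); z=ZG
f0=ctrl.read_ft_force()
while z>-.0299:
    z-=.004; ctrl.move_l([*g,z],velocity=.08); f=ctrl.read_ft_force()-f0
    print(round(z,3),ctrl.read_position()[2].round(4),f.round(1))
    if abs(f[2])>3: break
s=viewer.snapshot("wrist"); 
ctrl.set_gripper(.01,50); print(ctrl.read_width(),ctrl.read_finger_force(),ctrl.read_ft_force().round(1),ctrl.read_time_s())
```

```text
0.002 0.0017 [ 0.8 -0.3  0.9]
-0.002 -0.0022 [ 0.7 -0.5 -0.3]
-0.006 -0.0062 [ 0.2 -0.3 -0.9]
-0.01 -0.0102 [-0.2  0.2 -0. ]
-0.014 -0.0142 [ 1.4 -0.2  0.9]
-0.018 -0.0182 [0.8 0.2 0.6]
-0.022 -0.0222 [0.2 0.7 0.7]
-0.026 -0.0262 [0.2 0.3 0.1]
-0.03 -0.0302 [ 1.3 -0.6 -0.5]
0.02754964885103499 49.980236291885376 [-0.8 -1.   5.7] 22.0583
```

It holds: 27.5 mm at 50 N, with TCP z=-0.030. The fingers really are about 35 mm short of the nominal TCP, and I use that offset from here. Next: carry and set down with force checks.

Run:
```python
from plan import *
ctrl.move_l([*g,.10],velocity=.2)
print("w",ctrl.read_width(),ctrl.read_ft_force().round(2),ctrl.read_torque().round(3))
ctrl.move_l([.43,.17,.14],velocity=.25)
ctrl.goto([.43,0,.14],qd(.75)); ctrl.goto([*pl,.06],qd(ty))
print("w",ctrl.read_width(),ctrl.read_ft_force().round(2),ctrl.read_time_s())
s=viewer.snapshot("wrist"); cv2.imwrite("pics/w7.png",s["image"])
```

```text
w 0.027603119088914458 [-1.19  0.16 -1.61] [-0.034 -0.005  0.072]
w 0.0272711559019395 [-0.26  0.19 -1.89] 25.0417
```

View pics/w7.png

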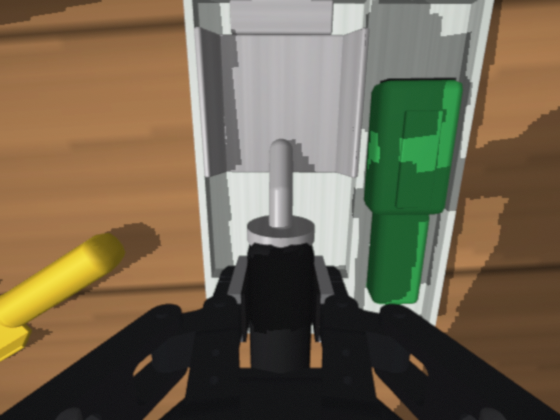

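The trowel is centred over the bay (handle at (282,300), neck at (282,150)), clear of the blocks and the holder. That was picture 11, one over the limit of 10, so I view no more and work from numbers only.

Run:
```python
from plan import *
ctrl.move_l([*pl,-.012],velocity=.12); f0=ctrl.read_ft_force(); z=-.012
while z>-.029:
    z-=.002; ctrl.move_l([*pl,z],velocity=.05); f=ctrl.read_ft_force()-f0; print(round(z,3),f.round(1),end=' ')
    if f[2]>2.5: break
ctrl.set_gripper(.042,40); print("\nw",ctrl.read_width(),ctrl.read_ft_force().round(1))
ctrl.move_l([*pl,.10],velocity=.2)
# look back: tray + trowel
s=look([.49,-.25,.22],[0,0,-1],[np.sin(ty),-np.cos(ty),0],"trowel trowel_tip trowel_end holder tray","pics/w8.png")
g8=cv2.cvtColor(s["image"],cv2.COLOR_BGR2GRAY)
for n in("trowel_tip","trowel_end","trowel","holder"):
    for d in viewer.pinpoint(s,n)[:3]: print(n,(R2.T@(onz(s,d["uv"],.005)[:2]-tp)).round(4),round(d["confidence"],2))
for x in np.arange(-.11,.03,.015):
    ys=np.arange(-.01,.08,.0005); v=[]
    for a in ys:
        w=tp+R2@[x,a]; p=proj(s,(*w,.028)); v.append(g8[int(p[1]),int(p[0])] if 0<=p[1]<420 else 255)
    d=ys[np.array(v)<60]; print("handle",round(x,3),d.mean().round(4) if len(d) else None,len(d)*.5)
print(ctrl.read_time_s())
```

```text
-0.014 [ 1.   0.  -1.9] -0.016 [1.  0.8 0.2] -0.018 [ 0.7 -0.3 -0.1] -0.02 [ 1.2  0.1 -0.9] -0.022 [ 1.5 -0.3 -0.9] -0.024 [-0.1  0.3 -0.8] -0.026 [-2.2  4.2 17.1] 
w 0.04200469258131153 [-0.2 -0.  -0.1]
trowel [([116.6, 227.2], 0.96, [0.4332, -0.0285]), ([280.9, 146.1], 0.58, [0.5247, -0.2528])]
trowel_tip [([62.7, 263.5], 0.94, [0.3853, 0.0575]), ([275.5, 54.4], 0.6, [0.6267, -0.2533])]
trowel_end [([179.4, 183.2], 0.68, [0.4868, -0.1212]), ([16.9, 294.7], 0.62, [0.3411, 0.1361]), ([278.3, 226.8], 0.58, [0.4197, -0.2425])]
holder [([350.2, 156.5], 0.72, [0.5064, -0.3374]), ([476.1, 32.5], 0.53, [0.634, -0.4761])]
tray [([277.0, 56.2], 0.71, [0.6247, -0.2549]), ([308.3, 146.9], 0.62, [0.5215, -0.2862])]
trowel_tip [-0.1516  0.3285] 0.94
trowel_tip [0.1063 0.0379] 0.6
trowel_end [-0.0401  0.159 ] 0.68
trowel_end [-0.2003  0.4031] 0.62
trowel_end [-0.0983  0.0352] 0.58
trowel [-0.0989  0.2469] 0.96
trowel [0.0057 0.0318] 0.58
holder [-0.0068 -0.0527] 0.72
holder [ 0.1279 -0.1811] 0.53
handle -0.11 None 0.0
handle -0.095 0.033 22.5
handle -0.08 0.0328 27.0
handle -0.065 0.033 26.5
handle -0.05 0.0323 25.0
handle -0.035 0.0323 27.0
handle -0.02 0.0323 27.0
handle -0.005 0.0325 26.5
handle 0.01 None 0.0
handle 0.025 None 0.0
29.7167
```

The trowel lies flat in the bay: handle centred at tray y≈0.033, tip at x≈0.104, so inside the bay. Next I measure the unit precisely and check reachability.

```bash
cat > rackfit.py <<'E'
from plan import *
from scipy.optimize import least_squares
MP={"button_top":(-.022,.050,.092),"lever_grip":(.0245,-.05,.1929),"lever_hinge":(0,-.05,.05),"shelf_front":(.012,.05,.315),"rack":(0,0,0)}
W={"button_top":1.,"lever_grip":1.,"lever_hinge":.6,"shelf_front":.6,"rack":.5}
def w_of(p,m): c,s=np.cos(p[2]),np.sin(p[2]); return np.array([p[0]+c*m[0]-s*m[1],p[1]+s*m[0]+c*m[1],m[2]])
def fit(obs):
    f=lambda p:np.concatenate([W[n]*(proj(s,w_of(p,MP[n]))-uv) for s,n,uv in obs])
    return least_squares(f,[.62,.205,-.06],loss="soft_l1",f_scale=2.)
E
python3 - <<'E'
from rackfit import *
ctrl.goto([.43,0,.25],quat([0,0,-1],[1,0,0])); ctrl.set_gripper(0,40)
obs=[];D=[]
for P,z in(([.46,.2,.25],[.5,0,-.87]),([.50,.25,.24],[.35,0,-.94])):
    ctrl.goto(P,quat(z,[0,1,0])); s=viewer.snapshot("wrist"); cv2.imwrite(f"pics/r{len(D)}.png",s["image"]); D.append(s)
    for n in MP:
        for d in viewer.pinpoint(s,n)[:1]:
            e=np.linalg.norm(d["uv"]-proj(s,w_of([.62,.205,-.06],MP[n])))
            print(n,round(d["confidence"],2),round(e,1))
            if e<30: obs.append((s,n,np.array(d["uv"])))
r=fit(obs);p=r.x;print(p)
for s,n,uv in obs: print(n,(proj(s,w_of(p,MP[n]))-uv).round(1))
# dark-blob check of the button centre and lever grip
for s in D:
    for n in("button_top","lever_grip"):
        m=viewer.masks_of(s,n)[:2]; print(n,[(np.round(a["extent"]),round(a["confidence"],2)) for a in m],proj(s,w_of(p,MP[n])).round(1))
np.save("rack.npy",p)
print(ctrl.read_time_s())
E
```

```text
button_top 0.59 1.6
lever_grip 0.69 4.4
rack 0.95 3.1
button_top 0.7 2.3
lever_grip 0.57 1.5
lever_hinge 0.56 1.4
rack 0.69 3.4
[ 0.62339294  0.20426012 -0.05289536]
button_top [0.4 0.8]
lever_grip [ 0.6 -2.8]
rack [2.3 0.3]
button_top [-1.3 -0.2]
lever_grip [-0.4  0.7]
lever_hinge [0.2 0.9]
rack [ 0.7 -1.3]
button_top [(array([312., 197., 338., 225.]), 0.95)] [324.9 212.3]
lever_grip [(array([231., 195., 283., 312.]), 0.8)] [240.8 301.4]
button_top [(array([271., 204., 301., 234.]), 0.79)] [286.4 221.5]
lever_grip [(array([171., 206., 242., 320.]), 0.75)] [184.9 318.1]
33.8917
```

```bash
cat > rk.py <<'E'
from rackfit import *
p=np.load("rack.npy"); c,s_=np.cos(p[2]),np.sin(p[2]); RR=np.array([[c,-s_,0],[s_,c,0],[0,0,1]])
L=np.deg2rad(32); zt=RR@[np.sin(L),0,-np.cos(L)]; Q=quat(zt,RR@[0,1,0])
def tcp(m,D): return w_of(p,m)+D*zt   # m: rack point where a tool point D behind the nominal TCP goes
E
python3 - <<'E'
from rk import *
P=lambda z:tcp((-.015,.05,z),.033)
ctrl.goto(P(.16),Q); ctrl.move_l(P(.118),velocity=.12); f0=ctrl.read_ft_force(); z=.118
while z>.07:
    z-=.002; ctrl.move_l(P(z),velocity=.06); f=(ctrl.read_ft_force()-f0)[2]; print(round(z,3),round(f,1),end='; ')
    if f>12: break
ctrl.wait(.2); s=viewer.snapshot("side")
print("\n",ctrl.read_ft_force().round(1),ctrl.read_time_s(),[(d["uv"],d["confidence"]) for d in viewer.pinpoint(s,"lever_grip")[:2]])
print("up",proj(s,w_of(p,MP["lever_grip"])),"down",proj(s,w_of(p,(-.1428,-.05,.025))))
E
```

```text
Traceback (most recent call last):
bench.Unreachable: the arm cannot follow that straight line within its joint ranges
```

Run:
```python
from rk import *
print(np.round(ctrl.read_joint_pos(),2),ctrl.read_time_s())
for Ld in(26,32,39):
    L=np.deg2rad(Ld)
    for yy in(0,15,-15,180):
        a=np.deg2rad(yy); zt=RR@[np.sin(L),0,-np.cos(L)]
        q=(Ro.from_quat(quat(zt,RR@[0,1,0]))*Ro.from_euler("z",a)).as_quat()
        out=[]
        for m in((-.015,.05,.16),(-.015,.05,.118),(-.015,.05,.085),(-.143,-.05,.012),(.01,-.05,.18)):
            j=ctrl.ik(w_of(p,m)+.033*zt,q); out.append(None if j is None else np.round(j,2).tolist())
        print(Ld,yy,*out,sep="\n  ")
```

```text
[-1.21  0.69  0.79  2.03 -0.72  0.18  1.55] 34.5917
26
  0
  [-1.18, 0.7, 0.82, 1.95, -0.7, 0.35, 1.55]
  [-1.1, 0.73, 0.7, 1.97, -0.73, 0.25, 1.57]
  [-1.05, 0.77, 0.62, 1.98, -0.78, 0.18, 1.62]
  [0.3, 1.16, -1.28, 2.33, 1.87, 1.31, -0.58]
  [-0.95, 0.59, 0.73, 2.0, -0.64, 0.31, 1.7]
26
  15
  [-1.21, 0.73, 0.88, 1.96, -0.82, 0.38, 1.4]
  [-1.13, 0.75, 0.75, 1.97, -0.85, 0.28, 1.42]
  [-1.07, 0.78, 0.65, 1.98, -0.88, 0.19, 1.44]
  [0.3, 1.16, -1.28, 2.33, 1.87, 1.31, -0.84]
  [-0.99, 0.61, 0.79, 2.0, -0.75, 0.34, 1.54]
26
  -15
  [-1.14, 0.67, 0.76, 1.95, -0.58, 0.33, 1.71]
  [-1.08, 0.71, 0.66, 1.97, -0.61, 0.24, 1.72]
  [-1.04, 0.76, 0.6, 1.98, -0.73, 0.17, 1.83]
  [0.3, 1.16, -1.28, 2.33, 1.87, 1.31, -0.31]
  [-0.92, 0.57, 0.67, 1.99, -0.52, 0.3, 1.85]
26
  180
  [-1.27, 0.8, 1.0, 1.96, -1.02, 0.46, -1.31]
  [-1.26, 0.89, 1.0, 1.98, -1.26, 0.45, -1.12]
  [-1.14, 0.84, 0.78, 1.99, -1.18, 0.28, -1.17]
  [0.19, 0.98, -1.07, 2.33, 1.87, 1.08, 2.45]
  [-1.11, 0.72, 1.01, 2.0, -1.09, 0.46, -1.04]
32
  0
  [-1.21, 0.69, 0.79, 2.03, -0.72, 0.18, 1.55]
  [-0.79, 0.61, 0.18, 2.03, 1.27, 0
[... 900 characters left out ...]
1, 0.77, -0.66, 2.07, 1.84, 0.86, -0.74]
  None
  [0.01, 0.53, -0.66, 2.11, 1.7, 0.64, -0.46]
39
  15
  [-0.21, 0.61, -0.66, 2.05, 1.63, 0.78, -0.81]
  [-0.21, 0.7, -0.66, 2.07, 1.76, 0.82, -0.92]
  [-0.21, 0.77, -0.66, 2.07, 1.84, 0.86, -1.0]
  None
  [0.01, 0.53, -0.66, 2.11, 1.7, 0.64, -0.72]
39
  -15
  [-0.83, 0.54, 0.17, 2.09, 1.58, 0.36, -0.41]
  [-0.36, 0.65, -0.45, 2.08, 1.75, 0.7, -0.45]
  [-0.21, 0.77, -0.66, 2.07, 1.84, 0.86, -0.47]
  None
  [0.01, 0.53, -0.66, 2.11, 1.7, 0.64, -0.2]
39
  180
  [-0.83, 0.54, 0.17, 2.09, 1.58, 0.36, 2.47]
  [-0.36, 0.65, -0.45, 2.08, 1.75, 0.7, 2.42]
  [-0.21, 0.77, -0.66, 2.07, 1.84, 0.86, 2.41]
  None
  [-0.62, 0.47, 0.16, 2.15, 1.81, 0.27, 2.42]
```

The 32° lean hits joint limits and about 24° is comfortable, with the shelf still well clear at the button. I press that way.

```bash
cat > rk2.py <<'E'
from rk import *
def pose(m,Ld,D):
    L=np.deg2rad(Ld); zt=RR@[np.sin(L),0,-np.cos(L)]; return w_of(p,m)+D*zt, quat(zt,RR@[0,1,0])
E
python3 - <<'E'
from rk2 import *
P=lambda z:pose((-.015,.05,z),24,.033)
ctrl.goto(*P(.15)); ctrl.move_l(*P(.112),velocity=.12); f0=ctrl.read_ft_force(); z=.112
while z>.074:
    z-=.002
    try: ctrl.move_l(P(z)[0],velocity=.06)
    except ctrl.Unreachable: print("limit");break
    f=(ctrl.read_ft_force()-f0)[2]; print(round(z,3),round(f,1),end='; ')
    if f>12: break
ctrl.wait(.2); s=viewer.snapshot("side")
print("\n",ctrl.read_ft_force().round(1),ctrl.read_time_s(),[(d["uv"],d["confidence"]) for d in viewer.pinpoint(s,"lever_grip")[:2]])
print("up",proj(s,w_of(p,MP["lever_grip"])),"down",proj(s,w_of(p,(-.1428,-.05,.025))))
E
```

```text
0.11 -0.5; 0.108 -0.8; 0.106 -0.5; 0.104 -0.5; 0.102 -0.4; 0.1 -0.8; 0.098 -1.2; 0.096 0.8; 0.094 0.8; 0.092 1.7; 0.09 2.7; 0.088 3.3; 0.086 20.7; 
 [-7.5 -0.1 19.7] 38.875 [([270.8, 266.4], 0.76)]
up [227.36829465 214.96570861] down [270.54264747 266.25469949]
```

The button bottomed (20 N) and the lever fell fully down: grip at (270.8,266.4), predicted (270.5,266.3). The tip offset of 33 mm is confirmed. Next I back off, grasp the grip, and swing the lever up.

```bash
cat > lev.py <<'E'
from rk2 import *
gc=lambda th:np.array([-.145*np.sin(th-.17),-.05,.05+.145*np.cos(th-.17)])
lean=lambda th:10+20*(1.915-th)/1.795
E
python3 - <<'E'
from lev import *
ctrl.move_l(*pose((-.045,.05,.15),24,.033),velocity=.2)
ctrl.set_gripper(.045,30)
ctrl.goto(*pose((-.15,-.05,.17),10,.033))
s=viewer.snapshot("wrist"); cv2.imwrite("pics/l1.png",s["image"])
for d in viewer.pinpoint(s,"lever_grip")[:2]:
    w=onz(s,d["uv"],.025); print("grip rack",(RR[:2,:2].T@(w[:2]-p[:2])).round(4),round(d["confidence"],2))
m=viewer.masks_of(s,"lever_grip")[:1]
for a in m: print(a["extent"],a["confidence"],"expect",proj(s,w_of(p,gc(1.915))))
for th in np.linspace(1.915,.12,8):
    j=ctrl.ik(*pose(gc(th),lean(th),.047)); print(round(th,2),None if j is None else np.round(j,2))
print(ctrl.read_time_s())
E
```

```text
grip rack [-0.143  -0.0478] 0.88
[264.3, 156.9, 325.5, 323.0] 0.61 expect [280.06239991 178.47562171]
1.92 [-0.79  0.73  0.38  2.19 -0.96  0.19  1.95]
1.66 [-0.87  0.65  0.46  2.23 -0.91  0.19  1.88]
1.4 [-0.95  0.6   0.56  2.23 -0.84  0.22  1.81]
1.15 [-1.03  0.56  0.66  2.22 -0.77  0.24  1.76]
0.89 [-1.07  0.54  0.74  2.19 -0.72  0.26  1.73]
0.63 [-1.07  0.54  0.77  2.14 -0.7   0.27  1.72]
0.38 [-1.03  0.55  0.77  2.09 -0.7   0.25  1.73]
0.12 [-0.97  0.58  0.73  2.04 -0.72  0.21  1.77]
40.7083
```

Run:
```python
from lev import *
lean=lambda th:4+26*(1.915-th)/1.795
G=lambda th:pose(gc(th)+[0,.001,0],lean(th),.047)
P0,Q0=G(1.915)
ctrl.goto(P0+[0,0,.07],Q0); ctrl.move_l(P0+[0,0,.002],velocity=.12)
ctrl.set_gripper(.005,30); print("w",ctrl.read_width(),ctrl.read_finger_force(),ctrl.read_ft_force().round(1))
if ctrl.read_width()>.018:
    for th in np.linspace(1.915,.12,13)[1:]:
        ctrl.move_l(*G(th),velocity=.12); f=ctrl.read_ft_force(); print(round(th,2),f.round(1),round(ctrl.read_width(),4))
        if np.linalg.norm(f)>60: print("stop");break
print(ctrl.read_time_s())
s=viewer.snapshot("side"); print([(d["uv"],d["confidence"]) for d in viewer.pinpoint(s,"lever_grip")[:2]],proj(s,w_of(p,gc(.12))))
```

```text
w 0.023633173871899827 33.71049910783768 [-2.8 18.3 12.3]
1.77 [ 2.9 17.9  0. ] 0.0237
1.62 [ 3.3 18.5 -1.3] 0.0238
1.47 [ 2.5 17.7 -0.8] 0.024
1.32 [ 3.3 17.8 -0.9] 0.0234
1.17 [ 3.8 15.8 -1.2] 0.0239
1.02 [ 1.5 14.6  1.2] 0.0236
0.87 [ 0.9 11.9  2.3] 0.0237
0.72 [ 0.1 10.5  2.6] 0.0233
0.57 [0.5 8.2 1.6] 0.0235
0.42 [-0.3  6.4  3.1] 0.0236
0.27 [0.2 4.  5.4] 0.0235
0.12 [-0.3  1.2  7.4] 0.0235
46.2583
[([301.5, 203.6], 0.61), ([249.6, 346.9], 0.55)] [231.64281635 215.91085913]
```

The lever is up past upright. Next: release, retreat along the tool axis, verify.

Run:
```python
from lev import *
ctrl.set_gripper(.05,30); ctrl.wait(.2)
P,Q=ctrl.read_position(),ctrl.read_orientation(); zt=Ro.from_quat(Q).as_matrix()[:,2]
ctrl.move_l(P-.09*zt,velocity=.15); print(ctrl.read_ft_force().round(1))
ctrl.goto(*pose((-.17,0,.25),30,.0)); ctrl.wait(.3)
for n in("wrist","side"):
    s=viewer.snapshot(n); cv2.imwrite(f"pics/f_{n}.png",s["image"])
    print(n,[(np.round(d["uv"],1),round(d["confidence"],2)) for d in viewer.pinpoint(s,"lever_grip")[:2]],[(th,proj(s,w_of(p,gc(th))).round(1)) for th in(0,.12,.3,1.915)])
    a=[(np.round(d["extent"]),round(d["confidence"],2)) for d in viewer.masks_of(s,"lever_grip")[:2]]; print(a)
s=viewer.snapshot("top")
for n in("trowel","trowel_tip","trowel_end","holder","jar","pot"): print(n,[(onz(s,d["uv"],0).round(3)[:2],round(d["confidence"],2)) for d in viewer.pinpoint(s,n)[:4]])
print(ctrl.read_time_s())
```

```text
[ 0.3  0.  -0.1]
wrist [(array([278.6, 179.4]), 0.24)] [(0, array([238.2, 304.6])), (0.12, array([236.6, 299.3])), (0.3, array([234.1, 287. ])), (1.915, array([236.9,  99.6]))]
[(array([232.,  83., 280., 209.]), 0.69)]
side [(array([270.9, 265.3]), 0.89), (array([312.9, 195.8]), 0.4)] [(0, array([227.4, 215. ])), (0.12, array([231.6, 215.9])), (0.3, array([238.2, 218.3])), (1.915, array([270.5, 266.3]))]
[(array([233., 245., 275., 274.]), 0.57), (array([322., 192., 330., 200.]), 0.47)]
trowel [(array([ 0.534, -0.258]), 0.78), (array([ 0.431, -0.033]), 0.73), (array([0.287, 0.222]), 0.54)]
trowel_tip [(array([0.397, 0.052]), 0.9), (array([ 0.626, -0.238]), 0.81), (array([0.237, 0.305]), 0.81)]
trowel_end [(array([ 0.486, -0.113]), 0.94), (array([0.344, 0.144]), 0.77), (array([ 0.426, -0.247]), 0.7), (array([0.402, 0.468]), 0.59)]
holder [(array([ 0.51 , -0.334]), 0.98)]
jar [(array([ 0.639, -0.474]), 0.62)]
pot [(array([0.401, 0.471]), 0.72), (array([ 0.624, -0.254]), 0.71), (array([0.632, 0.157]), 0.16)]
49.7083
```

The lever fell forward again (side grip at (270.9,265.3)), so at release it wasn't yet past upright. I repeat faster, carrying it on until it meets its stop before releasing.

Run:
```python
from lev import *
lean=lambda th:4+27*(1.915-max(th,.1))/1.815
G=lambda th:pose(gc(th)+[0,.003,0],lean(th),.047)
P0,Q0=G(1.915)
ctrl.goto(P0+[0,0,.05],Q0); ctrl.move_l(P0+[0,0,.002],velocity=.15)
ctrl.set_gripper(.005,45); print("w",ctrl.read_width(),ctrl.read_ft_force().round(1),ctrl.read_time_s())
for th in np.linspace(1.915,.12,10)[1:]: ctrl.move_l(*G(th),velocity=.18)
f0=ctrl.read_ft_force(); print(f0.round(1),round(ctrl.read_width(),4),ctrl.read_time_s())
for th in(.09,.06,.03,.0,-.02,-.04):
    try: ctrl.move_l(*G(th),velocity=.08)
    except ctrl.Unreachable: print("limit");break
    f=ctrl.read_ft_force(); print(th,f.round(1))
    if np.linalg.norm(f-f0)>12: break
print(ctrl.read_position().round(4),G(th)[0].round(4),ctrl.read_time_s())
s=viewer.snapshot("side"); cv2.imwrite("pics/s9.png",s["image"])
s=viewer.snapshot("wrist"); cv2.imwrite("pics/w9.png",s["image"])
print([(d["uv"],d["confidence"]) for d in viewer.pinpoint(s,"lever_grip")[:2]],proj(s,w_of(p,gc(.05))),[ (d["extent"],d["confidence"]) for d in viewer.masks_of(s,"lever_grip")[:1]],proj(s,w_of(p,(0,-.05,.05))))
```

```text
w 0.0237654551560287 [-3.1  8.   7.5] 52.3917
[-0.5 -9.1  6. ] 0.0233 55.2667
0.09 [ -3.2 -10.1  10. ]
0.06 [ -3.7 -10.3   8.2]
0.03 [ -2.6 -11.    7.7]
0.0 [ -2.9 -11.4   7.6]
-0.02 [ -3.4 -12.1   7.1]
-0.04 [ -2.2 -12.2   7.4]
[0.6746 0.1521 0.1511] [0.6753 0.1544 0.1515] 56.7917
[([278.9, 276.5], 0.72)] [278.76149732 280.44747513] [([249.0, 68.5, 350.1, 333.7], 0.89)] [279.37572083  78.83922008]
```

Run:
```python
from lev import *
s=viewer.snapshot("wrist"); im=cv2.cvtColor(s["image"],cv2.COLOR_BGR2GRAY)
for th in(-.04,0,.1,.17,.25,.35,.5):
    e=lambda r:proj(s,w_of(p,(-r*np.sin(th-.17),-.05,.05+r*np.cos(th-.17)))).round(0)
    print(th,"grip start",e(.124),"centre",e(.145),"end",e(.165))
for r in range(60,380,8): print(r,im[r,255:305:5].tolist())
print(ctrl.read_time_s())
```

```text
-0.04 grip start [279. 248.] centre [279. 290.] end [279. 337.]
0 grip start [279. 243.] centre [279. 286.] end [279. 334.]
0.1 grip start [279. 230.] centre [279. 273.] end [278. 323.]
0.17 grip start [279. 218.] centre [278. 260.] end [278. 311.]
0.25 grip start [278. 201.] centre [278. 241.] end [278. 291.]
0.35 grip start [278. 175.] centre [278. 210.] end [277. 255.]
0.5 grip start [278. 127.] centre [277. 146.] end [276. 174.]
60 [139, 72, 69, 68, 67, 65, 64, 63, 63, 65]
68 [156, 170, 167, 165, 159, 154, 152, 146, 131, 128]
76 [207, 202, 140, 165, 167, 169, 169, 172, 185, 172]
84 [112, 133, 132, 166, 169, 170, 171, 173, 188, 137]
92 [78, 105, 136, 166, 170, 170, 171, 174, 187, 98]
100 [85, 110, 141, 168, 172, 171, 172, 174, 185, 109]
108 [140, 120, 146, 169, 173, 173, 173, 174, 184, 118]
116 [164, 121, 150, 170, 174, 173, 174, 175, 184, 129]
124 [137, 121, 155, 171, 175, 174, 174, 176, 183, 152]
132 [124, 121, 161, 172, 177, 175, 175, 176, 183, 177]
140 [127, 122, 164, 172, 177, 175, 176, 178, 182, 188]
148 [183, 141, 167, 173, 178, 176, 176, 178, 183, 205]
156 [175, 134, 169, 
[... 683 characters left out ...]
, 30, 30]
268 [29, 31, 31, 32, 31, 32, 31, 32, 31, 31]
276 [30, 31, 33, 32, 31, 32, 31, 32, 30, 30]
284 [30, 29, 32, 30, 31, 32, 31, 31, 31, 30]
292 [29, 31, 31, 31, 31, 32, 31, 31, 33, 30]
300 [29, 31, 32, 30, 31, 30, 33, 31, 33, 30]
308 [31, 31, 31, 33, 33, 33, 33, 33, 33, 32]
316 [30, 31, 32, 31, 31, 32, 33, 33, 34, 34]
324 [28, 29, 30, 30, 29, 30, 29, 29, 33, 36]
332 [139, 134, 128, 126, 126, 126, 120, 120, 118, 132]
340 [141, 141, 140, 139, 139, 139, 139, 139, 140, 140]
348 [141, 142, 143, 143, 143, 143, 144, 143, 143, 143]
356 [142, 142, 142, 141, 140, 138, 138, 137, 136, 134]
364 [130, 128, 126, 124, 121, 120, 118, 116, 115, 114]
372 [36, 36, 39, 57, 103, 132, 104, 60, 39, 36]
57.0417
```

The grip shows at rows 226–328, centre 276, which gives a lever angle of about 0.05, roughly 0.12 past upright. It lags the command by about 0.09, which explains the earlier fall. Safe to release now.

Run:
```python
from lev import *
ctrl.set_gripper(.045,30); ctrl.wait(.15)
P,Q=ctrl.read_position(),ctrl.read_orientation(); zt=Ro.from_quat(Q).as_matrix()[:,2]
ctrl.move_l(P-.10*zt,velocity=.2)
for n in("side","wrist"):
    s=viewer.snapshot(n)
    print(n,[(np.round(d["uv"],1),round(d["confidence"],2)) for d in viewer.pinpoint(s,"lever_grip")[:2]],[(th,proj(s,w_of(p,gc(th))).round(1)) for th in(0,.17,.4,1.915)])
print(ctrl.read_ft_force().round(1),ctrl.read_time_s())
```

```text
side [(array([231. , 217.1]), 0.69), (array([283.7, 200.1]), 0.17)] [(0, array([227.4, 215. ])), (0.17, array([233.5, 216.5])), (0.4, array([241.8, 220. ])), (1.915, array([270.5, 266.3]))]
wrist [(array([277.7, 216.3]), 0.56)] [(0, array([276.3, 215.2])), (0.17, array([276., 194.])), (0.4, array([275.5, 151.3])), (1.915, array([ 276.2, -125.1]))]
[0.4 0.4 0.2] 58.3833
```

The lever stays leaning on its stop: the wrist grip is at (277.7,216.3), predicted (276.3,215.2) for angle 0. The robot is clear of everything.

```bash
python3 -c "
from bench import ctrl
print(ctrl.job_done(),ctrl.read_time_s())"
```

```text
the job is handed in; nothing more can be done
the job is handed in; nothing more can be done
```

The job is handed in at about 58 s: the trowel lies in the wide bay with its handle in the slot, the button press dropped the lever fully, and the lever now leans back on its stop, though the first lift fell forward and had to be repeated, and I viewed 11 pictures against the limit of 10.

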